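# Close the sprung sample cell with its keyed collar

### The arm

A 6-joint arm with a two-finger parallel gripper is mounted at the origin on a cart in front of the work surface, level with it; the furniture and walls round the work are solid. World frame = base frame: x ahead of the robot, y to its left, z up, the work surface at z = 0. Lengths are in m, angles in degrees, forces in N, time in s.
With the tool pointing down it reaches from about 0.3 to 0.75 m from the base axis. Payload 8.5 kg.
Tool frame: the origin (TCP) lies on the centre line of the jaws, within the pads' length; the fingertips stand 11 mm ahead of it and the grasp point (between the pads) lies 8 mm behind it; z points along the fingers, y is the line along which they close (so a half turn about z gives the same grasp; the last joint's range is limited). The gripper opens to 85 mm and grips with 20 to 120 N. Pads are 22 mm wide; open, the fingers measure 114 mm over their backs; the gripper's body (76 mm by 85 mm) begins 54 mm behind the grasp point. The pads swing forward as they close: fully open they stand 13 mm farther back than shut.
Start: joints at [-76.049, 21.807, 74.336, -0, 83.858, -12.336], TCP at [0.244, -0.493, 0.242] pointing down, gripper open.
Joint ranges: [-178.18, 178.18], [-50.72, 133.34], [12.68, 142.11], [-81.47, 261.47], [9.98, 163.14], [-165.26, 165.26]. Speed limits (degrees/s): [136.94, 136.94, 180, 180, 180, 180].

### API

Orientations are given as a 3x3 rotation matrix whose columns are the frame's x, y, z axes.
In Python, from rig import env gives the robot as it stands.
- The arm moves only by the tool step_hand, called as name([rows], argument=value, ...), one row to a line, values as JSON. Schema: {"type":"object","properties":{"rows":{"type":"array","items":{"type":"array","items":{"type":"number"},"minItems":5,"maxItems":5},"minItems":1,"maxItems":10},"squeeze":{"type":"number"},"only":{"type":"string"},"quiet":{"type":"boolean"},"lines":{"type":"string"}},"required":["rows"],"additionalProperties":false}. rows is a list of rows, 1 to 10 of them, each of 5 numbers: dx, dy, dz in mm, then a turn about the tool's z in degrees, then the finger opening in m; each row shifts and turns the commanded pose from where the row before left it, along the tool's axes as they then stand; what a row does not reach is not made up. A row lasts 1/10 s, in which the tool goes at most 0.05 m and 8.59 degrees, less where a joint would pass 70% of its speed; a pose out of reach is approached as far as the arm can. The fingers move at their own pace and stop on an object; squeeze is the grip in N (left out, the last holds). Time passes only in rows, so rows that do not move let the fingers close. The tool returns the time, the measured TCP pose, the force, the opening and the grip force at its end. only (a regular expression) keeps the lines of the reply that match it, lines (a string "A,B") keeps lines A to B, and quiet returns only ok. Input that does not fit is refused with a message, and nothing moves.
- env.observe(): the state, without advancing time (a new reading comes with each control period).
- env.get_image(name): name is "scene" or "top" or "wrist"; returns a dict with "pixels" (480x640x3 uint8, red, green, blue), "K" (3x3 intrinsics, pixels), "distortion" ([k1, k2, p1, p2, k3] as OpenCV has them; the pictures are not rectified), "extrinsics" (4x4, takes a point from world to camera coordinates). Camera axes: x right, y down, z forward; pixel columns grow to the right and rows downward; lengths in m; the calibration is good to about 2 mm. A picture is of the moment at which its call begins. There is no depth.
- env.close_job(): hands the job in; it is judged then, once.
The state is a dict: "time_s": time; "q": joint angles; "qvel": joint speeds; "joint_efforts": joint torques, N m; "position": TCP position; "tool_rot": TCP orientation; "ft_force": force on the tool from outside, world axes, zero at the start; "wrist_torque": the same for the moment, N m; "grip_width": finger opening in m; "gripper_force": force on a finger pad.
Only numpy, scipy, OpenCV 4.12 (cv2) and the standard library are available. Lean on these libraries where they do the work, as an engineer would, in place of code of your own. Each camera call takes 0.05 s, during which the arm holds its last target. There are 200 camera calls.

### The job

Stand the capped sample vial upright, cap up, on the sprung pan in the bore of the sample cell and let go of it. Then put the knurled collar over it onto the barrel and turn it until its hidden keyways drop over the two side pins, and push it down fully home on the shoulder against the spring. Finish while still holding the collar pushed home with the gripper, keep the vial from tipping over, and leave everything else on the bench where it stands.

Things in the scene. Friction and masses are not known exactly. Their poses are not given: they have to be found in the camera images.
- cell: sample cell fixed to the bench: grey round foot 104 mm across and 10 mm high, on it a steel shoulder 65 mm across, on that an upright steel barrel 39 mm across, its rounded rim 57 mm above the bench. Origin: on the axis at the bench; z up; the barrel's two pins point along +x and -x.
- cell_mouth (a point): centre of the barrel's open mouth, on the axis, 57 mm above the bench; the bore is 32 mm across
- cell_pins (a point): point on the axis, 40.5 mm above the bench, level with the upper edge of the two round pins, 5 mm thick, that stick 6 mm out of the barrel's outside half a turn apart. A collar at a wrong angle sits on them with its lower end at this height; if it stops part way down past them, a keyway rubs on a pin and a few degrees more turn frees it.
- cell_shoulder (a point): point on the axis level with the shoulder's flat top, 24 mm above the bench, where the collar's lower end lies when it is home
- pan (a joint): sprung pan, a disc 30 mm across inside the bore, its top 25 mm above the bench at 0; the value is how far it is pressed down in m (0 to 0.014). Spring: 4 N at first, then 0.5 N per mm. It rises again when let go. A vial on it sinks in the bore without touching bottom.
- vial: small glass screw-cap sample vial, upright, 53 mm tall: body 27 mm across up to 37 mm, ribbed cap 22 mm across from 40 mm to the top (cap does not turn). About 22 g. Origin: centre of its underside, z up. Standing on the pan its top is 78 mm above the bench, 21 mm above the barrel's mouth, so that the cap can be held from above while the vial is set down.
- collar: knurled aluminium collar, a round cap 62 mm across, 52 mm tall, standing open end down, about 0.16 kg. Origin: centre of its open lower end; z up. Bore 43 mm across, 44 mm deep. Four straight keyways 8.5 mm wide and 55 mm across run in the bore, a quarter turn apart, unseen from outside and their direction unmarked: a turn of up to 90 degrees, either way, finds one.
- collar_top (a point): centre of the collar's top, 52 mm above its lower end; the top is 8 mm thick with a 17 mm hole. With the keyways within about 4 degrees of the pins the collar drops 16.5 mm from the pins to the shoulder; over the last 10 mm it presses vial and pan down, about 9 N when home, and springs up again if let go.
- petri: bystander: a closed petri dish, 91 mm across, 16 mm high; leave it. Origin: centre of its underside
- freezer_block: bystander: a dark storage block with a red lid, 41 x 53 x 42 mm; leave it. Origin: centre of its underside
- roll: bystander: a roll of label tape, 66 mm across, 25 mm high; leave it. Origin: centre of its underside
- pen: bystander: a slim pen, 145 mm long, 9 mm thick; leave it. Origin: centre of its underside
- boat: bystander: a square weighing boat, 81 x 81 x 17 mm; leave it. Origin: centre of its underside
- brown_bottle: bystander: an amber bottle, 88 mm across, 192 mm tall; leave it. Origin: centre of its underside

How it is judged:
By the outcome, as a careful person would: the job done as asked, in the order asked, and still so for the second after the job is handed in, while the arm keeps its last pose, push and grip.
It also fails if it takes over 58 s, if anything falls off the work surface, if the arm or the gripper's body presses on something with over 40 N, if the wrist force passes 120 N, or if a joint passes its speed limit or range.

## Working session

There is one attempt and no reset: what is moved stays moved. The work goes in short steps, Python scripts to look and compute and a tool call to move; the robot and the scene stay as the last step left them, time stands still between calls to the robot, and variables do not carry over. Pictures are saved under pics/ and viewed, at most 10 in all, crops included, and the job is handed in when it is done.

```bash
ls; mkdir -p pics; python3 - <<'E'
from rig import env
import cv2, numpy as np
o=env.observe(); print(o['time_s'],o['position'],o['tool_rot'],o['grip_width'])
ims=[]
for n in ("scene","top"):
    d=env.get_image(n); cv2.imwrite(f"pics/{n}0.png",d["pixels"][:,:,::-1]); 
    print(n,d["K"],d["distortion"],d["extrinsics"])
E
```

```text
pics
rig.py
0.0 [ 0.24350866 -0.49283102  0.24169304] [[ 8.96593192e-01  4.42854949e-01 -3.78372352e-04]
 [ 4.42854998e-01 -8.96592030e-01  1.47723477e-03]
 [ 3.14955091e-04 -1.49204272e-03 -9.99998837e-01]] 0.08527274292807954
scene [[622.48886808   0.         318.96021982]
 [  0.         622.48886808 243.93766116]
 [  0.           0.           1.        ]] [0.07248349 0.         0.         0.         0.        ] [[-0.82607268 -0.56325313 -0.01870391  0.45490909]
 [-0.42530613  0.64484627 -0.63504959  0.27452392]
 [ 0.36975481 -0.51664223 -0.7722449   1.24958601]
 [ 0.          0.          0.          1.        ]]
top [[454.34953249   0.         325.00219317]
 [  0.         454.34953249 252.49032759]
 [  0.           0.           1.        ]] [-0.08275871  0.          0.          0.          0.        ] [[-0.09153679 -0.99579492 -0.0036736   0.04726858]
 [-0.96758915  0.08981471 -0.23601812  0.55128094]
 [ 0.23535558 -0.0180498  -0.97174171  1.18999185]
 [ 0.          0.          0.          1.        ]]
```

View pics/scene0.png

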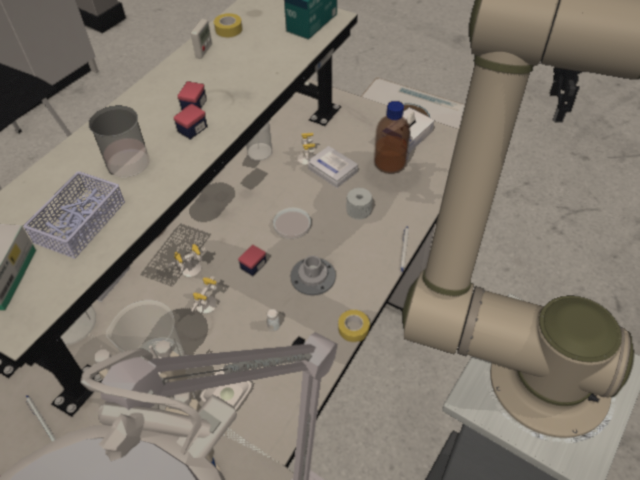

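View pics/top0.png

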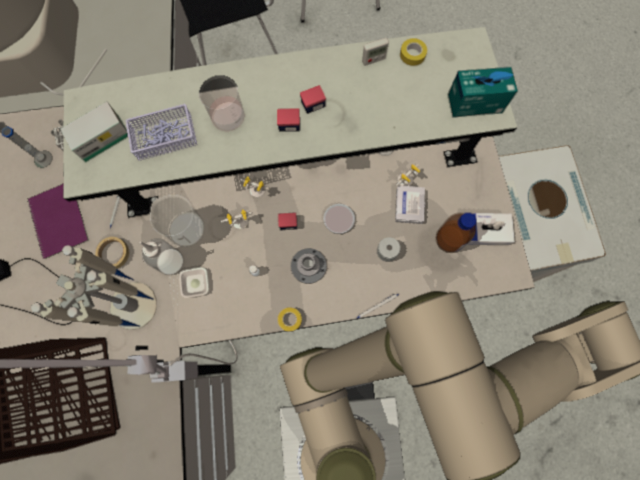

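The scene view shows the collar at about (360,203), the cell at (313,272) and the vial at (273,318). In the top view they are at (390,248), (309,265) and (254,268). Next I'll triangulate roughly and make enlarged crops.

```bash
cat > h.py <<'E'
import cv2, numpy as np
from rig import env
def cam(n):
    d=env.get_image(n); d["n"]=n; return d
def ray(d,uv):
    p=cv2.undistortPoints(np.array([[uv]],float),d["K"],np.array(d["distortion"]))[0,0]
    R=d["extrinsics"][:3,:3]; t=d["extrinsics"][:3,3]
    v=R.T@np.array([p[0],p[1],1]); return -R.T@t, v/np.linalg.norm(v)
def plane(d,uv,z):
    c,v=ray(d,uv); return c+v*(z-c[2])/v[2]
def tri(obs):
    A=np.zeros((3,3));b=np.zeros(3);L=[]
    for d,uv in obs:
        c,v=ray(d,uv);P=np.eye(3)-np.outer(v,v);A+=P;b+=P@c;L.append((P,c))
    x=np.linalg.solve(A,b); return x,[round(float(np.linalg.norm(P@(x-c)))*1000,1) for P,c in L]
def proj(d,X):
    R=d["extrinsics"][:3,:3]; t=d["extrinsics"][:3,3]
    return cv2.projectPoints(np.array([X],float),cv2.Rodrigues(R)[0],t,d["K"],np.array(d["distortion"]))[0][0,0]
E
python3 - <<'E'
from h import *
s=cam("scene");t=cam("top")
for n,a,b in [("collar",(360,197),(390,245)),("cell",(313,265),(309,262)),("vial",(273,312),(254,266)),("bottlecap",(396,106),(467,221)),("shelf corner near R",(355,18),(514,128)),("tape",(353,325),(290,319)),("block",(253,255),(288,219))]:
    print(n,tri([(s,a),(t,b)]))
def crop(d,x,y,w,h,k): return cv2.resize(d["pixels"][y:y+h,x:x+w,::-1],None,fx=k,fy=k,interpolation=cv2.INTER_CUBIC)
A=crop(s,240,170,160,180,3.2)[:576];B=crop(t,235,215,190,90,1)
Bs=np.vstack([crop(t,285,240,50,50,5.6),crop(t,235,250,40,40,3.5)[:140].repeat(1,0) if 0 else cv2.resize(crop(t,235,245,50,26,1),(280,146),interpolation=cv2.INTER_CUBIC),cv2.resize(crop(t,365,230,50,27,1),(280,150),interpolation=cv2.INTER_CUBIC)])
print(A.shape,Bs.shape); cv2.imwrite("pics/c1.png",np.hstack([A,Bs]))
E
```

```text
collar (array([ 0.5605563 , -0.18957588,  0.04577262]), [2.4, 2.4])
cell (array([0.53603469, 0.04322108, 0.04285534]), [0.3, 0.3])
vial (array([0.53504522, 0.19608172, 0.04919614]), [2.1, 2.1])
bottlecap (array([ 0.57090873, -0.36565897,  0.19798149]), [1.2, 1.2])
shelf corner near R (array([ 0.76656014, -0.48706216,  0.30183913]), [1.5, 1.5])
tape (array([0.38594387, 0.11054441, 0.01438111]), [1.3, 1.3])
block (array([0.66836743, 0.09287007, 0.03936683]), [0.1, 0.1])
(576, 512, 3) (576, 280, 3)
```

View pics/c1.png

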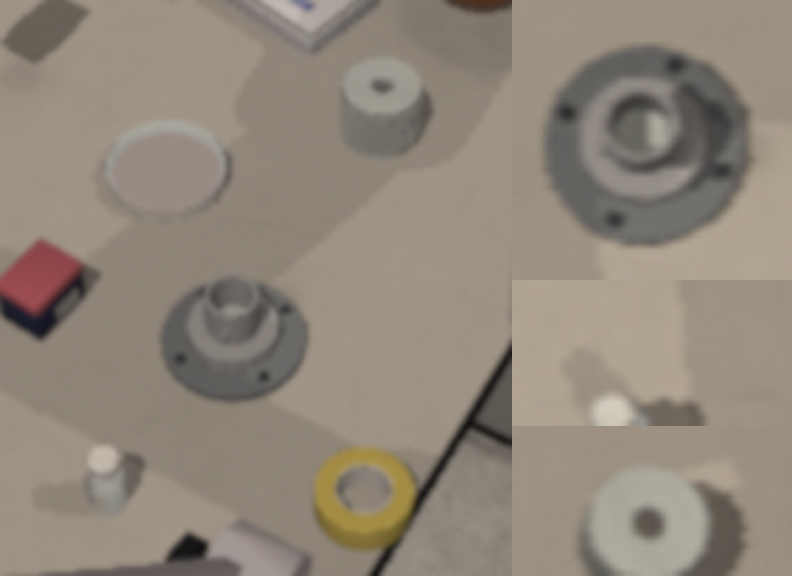

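Crop readings:
- **Scene:** collar hole at (359.4,196.9), mouth at (312.5,261.3), cap at (272.2,312.8).
- **Top:** the same features at (389.3,247.5), (307.9,262.9) and (252.9,268.4).

The pins aren't visible. The two views agree to about 2 mm, so I'll move over the cell with the wrist camera.

Units first: shifts go in mm. So 0.028 m is 28, -0.0195 m is -19.5.

step_hand([
  [28, -19.5, 0, 0, 0.085],
  [28, -19.5, 0, 0, 0.085],
  [28, -19.5, 0, 0, 0.085],
  [28, -19.5, 0, 0, 0.085],
  [28, -19.5, 0, 0, 0.085],
  [28, -19.5, 0, 0, 0.085],
  [28, -19.5, 0, 0, 0.085],
  [28, -19.5, 0, 0, 0.085],
  [28, -19.5, 0, 0, 0.085],
], squeeze=40)

```text
time_s: 1.1
position: [0.3922, -0.2228, 0.2423]
tool_rot: [[0.897, 0.443, -0.0], [0.443, -0.897, 0.0], [-0.0, -0.0, -1.0]]
ft_force: [0.1, -0.4, 0.2]
grip_width: 0.0851
gripper_force: 0.0
```

step_hand([
  [28, -19.5, 0, 0, 0.085],
  [28, -19.5, 0, 0, 0.085],
  [28, -19.5, 0, 0, 0.085],
  [28, -19.5, 0, 0, 0.085],
  [28, -19.5, 0, 0, 0.085],
  [28, -19.5, 0, 0, 0.085],
  [28, -19.5, 0, 0, 0.085],
  [20, -15, 0, 0, 0.085],
  [0, 0, 0, 0, 0.085],
])

```text
time_s: 2.0
position: [0.519, 0.0096, 0.242]
tool_rot: [[0.895, 0.446, -0.0], [0.446, -0.895, 0.001], [0.0, -0.001, -1.0]]
ft_force: [-0.3, 0.8, -0.2]
grip_width: 0.0848
gripper_force: 0.0
```

```bash
python3 - <<'E'
from h import *
d=cam("wrist");o=env.observe();print(o['q'],o['time_s'])
print(d['K'],d['distortion'],(np.linalg.inv(d['extrinsics'])).round(3))
for X in [(0.536,0.043,0.057),(0.535,0.196,0.053),(0.56,-0.19,0.052)]:print(proj(d,X))
cv2.imwrite("pics/w1.png",d["pixels"][:,:,::-1])
E
```

```text
[-1.21806968e+01  1.86748702e+01  7.92587199e+01 -7.21106516e-03
  8.21013279e+01  5.14003768e+01] 2.05
[[387.51572535   0.         324.01472071]
 [  0.         387.51572535 229.4051079 ]
 [  0.           0.           1.        ]] [-0.02854473  0.          0.          0.          0.        ] [[ 0.446 -0.86  -0.248  0.581]
 [-0.895 -0.429 -0.122  0.041]
 [-0.001  0.276 -0.961  0.374]
 [ 0.     0.     0.     1.   ]]
[297.02694692 168.6448474 ]
[121.21806412  82.68573104]
[544.95986931 261.13915231]
```

View pics/w1.png

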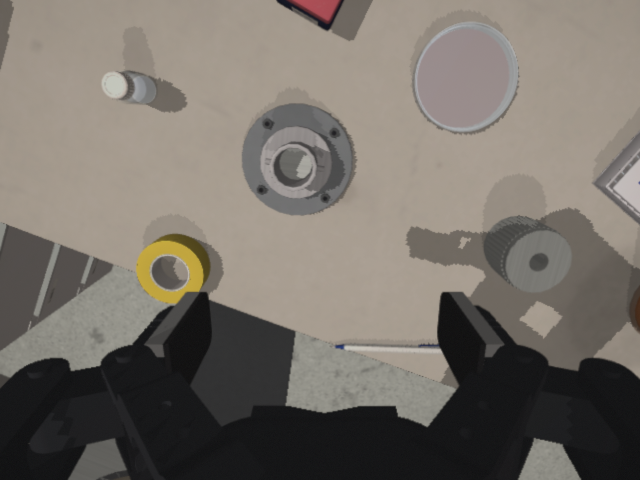

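The wrist view shows all three: cap top at about (116,86), mouth at (295,167), collar hole at (538,262). I'll triangulate with all three cameras.

```bash
python3 - <<'E'
from h import *
s=cam("scene");t=cam("top");w=cam("wrist")
g=cv2.cvtColor(w["pixels"],cv2.COLOR_RGB2GRAY)
# collar hole in wrist: dark blob
m=(g[250:275,525:552]<75).astype(np.uint8); mm=cv2.moments(m,True); hole=(525+mm['m10']/mm['m00'],250+mm['m01']/mm['m00']); print(hole,mm['m00'])
# cap: bright blob
m=(g[65:110,95:160]>195).astype(np.uint8);n,l,st,c=cv2.connectedComponentsWithStats(m);i=1+st[1:,4].argmax();print("cap",st[i],c[i]+[95,65])
# foot circle: dark grey ellipse
hsv=cv2.cvtColor(w["pixels"],cv2.COLOR_RGB2HSV)
m=((hsv[...,1]<40)&(g<125)).astype(np.uint8);m[:90]=0;m[230:]=0;m[:,:230]=0;m[:,370:]=0
cs=max(cv2.findContours(m,0,2)[0],key=cv2.contourArea);e=cv2.fitEllipse(cv2.convexHull(cs));print("foot",e,plane(w,e[0],0.010))
for n,a,b,c in [("collar",(359.4,196.9),(389.3,247.5),hole),("mouth",(312.5,261.3),(307.9,262.9),(295,167)),("cap",(272.2,312.8),(252.9,268.4),(116,86))]:
    print(n,tri([(s,a),(t,b),(w,c)]),tri([(t,b),(w,c)])[0])
E
```

```text
(537.6842105263158, 257.06140350877195) 114.0
cap [15 18  9  8 33] [114.33333333  87.18181818]
foot ((296.22674560546875, 156.6537322998047), (111.56442260742188, 115.76448822021484), 120.17495727539062) [0.5380732  0.04587493 0.01      ]
collar (array([ 0.55701994, -0.18601398,  0.04956134]), [0.6, 2.1, 1.5]) [ 0.55689856 -0.18652357  0.04805831]
mouth (array([0.53417706, 0.04423377, 0.05648152]), [2.5, 4.1, 2.4]) [0.53350572 0.04439147 0.04277939]
cap (array([0.53078581, 0.19891464, 0.05071863]), [1.5, 1.3, 1.7]) [0.5302057  0.19981532 0.04727546]
```

```bash
cat >> h.py <<'E'
def to(X):
    o=env.observe(); d=np.array(X)-o['position']; r=o['tool_rot'].T@d
    print("now",o['position'].round(4),"t",round(o['time_s'],2),"delta tool",r.round(4),"q6",o['q'][5].round(1),"F",np.round(o['ft_force'],1))
E
python3 - <<'E'
from h import *
to((0.531,0.199,0.17))
E
```

```text
now [0.518  0.0066 0.2423] t 2.2 delta tool [ 0.0967 -0.1668  0.0722] q6 51.4 F [-0.3  0.1 -0.6]
```

Converted, -0.024 m is -24, -0.023 m is -23.

step_hand([
  [14, -24, 8, 0, 0.085],
  [14, -24, 8, 0, 0.085],
  [14, -24, 10, 0, 0.085],
  [14, -24, 12, 0, 0.085],
  [14, -24, 12, 0, 0.085],
  [14, -24, 12, 0, 0.085],
  [13, -23, 10, 0, 0.085],
  [0, 0, 0, 0, 0.085],
  [0, 0, 0, 0, 0.085],
  [0, 0, 0, 0, 0.085],
])

```text
time_s: 3.2
position: [0.5317, 0.1987, 0.1709]
tool_rot: [[0.897, 0.442, 0.001], [0.442, -0.897, -0.0], [0.001, 0.0, -1.0]]
ft_force: [-0.5, 0.5, 2.3]
grip_width: 0.0851
gripper_force: 0.0
```

```bash
python3 - <<'E'
from h import *
d=cam("wrist");to((0.531,0.199,0.17));print(proj(d,(0.531,.199,.053)),proj(d,(0.531,.199,.0)))
cv2.imwrite("pics/w2.png",d["pixels"][:,:,::-1])
E
```

```text
now [0.5317 0.1988 0.1709] t 3.25 delta tool [-0.0005 -0.0005  0.0009] q6 72.4 F [ 0.1 -0.8  0.4]
[323.41748539 227.19512937] [323.52424814 209.3303451 ]
```

View pics/w2.png

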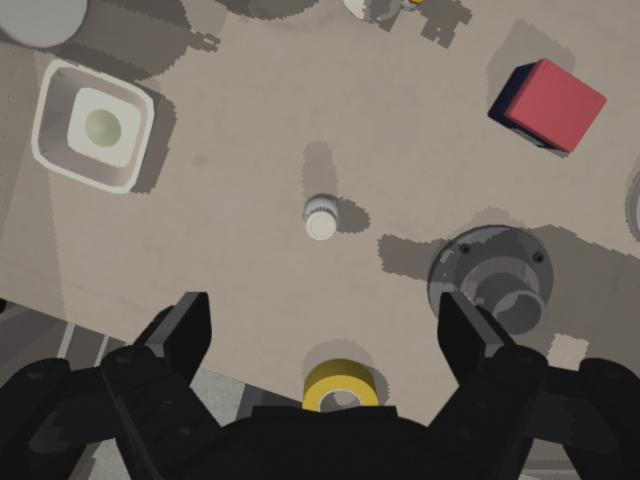

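Cap top centre is at (321,226), the cell mouth at about (519,312), and no obstacle stands near the vial. Next I'll refine and descend.

```bash
python3 - <<'E'
from h import *
d=cam("wrist");t=cam("top")
g=cv2.cvtColor(d["pixels"],cv2.COLOR_RGB2GRAY)
m=(g[190:250,295:350]>185).astype(np.uint8);n,l,st,c=cv2.connectedComponentsWithStats(m);i=1+st[1:,4].argmax();p=c[i]+[295,190];print("cap",st[i],p)
print(plane(d,p,.053),plane(d,(321,226),.053),tri([(d,(321,226)),(t,(252.9,268.4))]))
X=plane(d,(321,226),.053); to((X[0],X[1],0.06))
E
```

```text
cap [12 24 12 15 43] [310.69767442 219.46511628]
[0.53208056 0.20899115 0.053     ] [0.53105146 0.20085317 0.053     ] (array([0.53031466, 0.20035303, 0.04978583]), [0.2, 0.2])
now [0.5316 0.199  0.1708] t 3.35 delta tool [ 0.0002 -0.0019  0.1108] q6 72.4 F [ 0.4 -1.1  0.5]
```

step_hand([
  [0, -2, 15, 0, 0.085],
  [0, 0, 20, 0, 0.06],
  [0, 0, 20, 0, 0.045],
  [0, 0, 15, 0, 0.045],
  [0, 0, 0, 0, 0.045],
  [0, 0, 0, 0, 0.045],
])

```text
time_s: 3.95
position: [0.5308, 0.2015, 0.1009]
tool_rot: [[0.897, 0.442, 0.001], [0.442, -0.897, 0.0], [0.001, 0.0, -1.0]]
ft_force: [-0.6, -0.1, 0.3]
grip_width: 0.0449
gripper_force: 0.0
```

```bash
python3 - <<'E'
from h import *
d=cam("wrist");o=env.observe();to((0.531,0.2009,0.05))
z=o['tool_rot'][:,2]
for h in (.053,.08): print(proj(d,o['position']+z*(o['position'][2]-h)))
cv2.imwrite("pics/w3.png",d["pixels"][100:480,100:540,::-1])
E
```

```text
now [0.531  0.2016 0.1013] t 4.0 delta tool [-0.0004  0.0006  0.0513] q6 72.6 F [0.4 0.5 0. ]
[324.33410744 263.77454151]
[324.32719038 286.57605934]
```

View pics/w3.png

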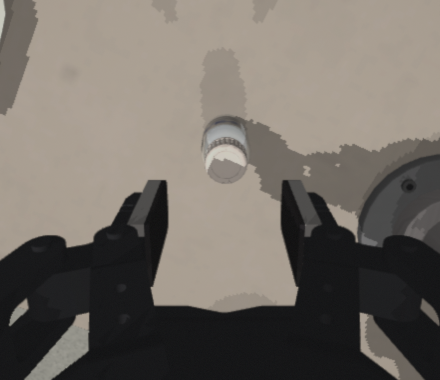

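Cap top is at full-frame (326,264), against a projected tool axis of (324,264), so it's about 0.7 mm off in y. I'll descend and grip.

Converted, 0.0007 m is 0.7, 0.015 m is 15.

step_hand([
  [0, 0.7, 15, 0, 0.045],
  [0, 0, 15, 0, 0.045],
  [0, 0, 12, 0, 0.045],
  [0, 0, 9, 0, 0.045],
  [0, 0, 0, 0, 0.045],
  [0, 0, 0, 0, 0.03],
  [0, 0, 0, 0, 0.015],
  [0, 0, 0, 0, 0.015],
  [0, 0, 0, 0, 0.015],
  [0, 0, 0, 0, 0.015],
], squeeze=25)

```text
time_s: 5.0
position: [0.5312, 0.2013, 0.05]
tool_rot: [[0.897, 0.443, 0.001], [0.443, -0.897, 0.0], [0.001, 0.0, -1.0]]
ft_force: [-0.2, -0.1, 6.3]
grip_width: 0.0202
gripper_force: 25.3
```

step_hand([
  [0, 0, -2, 0, 0.015],
  [0, 0, -10, 0, 0.015],
  [0, 0, -20, 0, 0.015],
  [0, 0, -20, 0, 0.015],
  [0, 0, -20, 0, 0.015],
  [0, 0, 0, 0, 0.015],
  [0, 0, 0, 0, 0.015],
])

```text
time_s: 5.7
position: [0.5306, 0.2012, 0.1212]
tool_rot: [[0.897, 0.443, 0.0], [0.443, -0.897, 0.0], [0.0, 0.0, -1.0]]
ft_force: [0.1, 0.5, -0.5]
grip_width: 0.0195
gripper_force: 24.8
```

```bash
python3 - <<'E'
from h import *
d=cam("wrist");to((0.536,0.045,0.122))
cv2.imwrite("pics/w4.png",d["pixels"][:,:,::-1])
E
```

```text
now [0.5303 0.2011 0.1206] t 5.75 delta tool [-0.064   0.1425 -0.0013] q6 72.5 F [-0.3 -0.4  0.2]
```

View pics/w4.png

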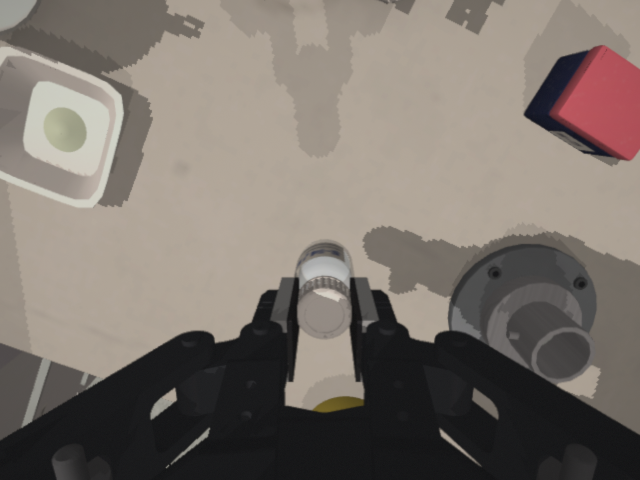

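The vial is held upright, with the cap centre at (324,313). The cell mouth is at (561,353) and one pin shows at (515,335). For a clear view of the cell I'll back off to two places and measure the mouth rim.

Converted, -0.02 m is -20, -0.018 m is -18.

step_hand([
  [-18, 13, -5, 0, 0.015],
  [-18, 13, -5, 0, 0.015],
  [-18, 13, -5, 0, 0.015],
  [-18, 13, -5, 0, 0.015],
  [-18, 13, -5, 0, 0.015],
  [-18, 13, -5, 0, 0.015],
  [-20, 15, 0, 0, 0.015],
  [0, 0, 0, 0, 0.015],
  [0, 0, 0, 0, 0.015],
])

```text
time_s: 6.65
position: [0.457, 0.061, 0.1507]
tool_rot: [[0.897, 0.442, -0.001], [0.442, -0.897, 0.0], [-0.001, -0.001, -1.0]]
ft_force: [0.3, -0.2, 0.5]
grip_width: 0.0201
gripper_force: 24.8
```

```bash
python3 - <<'E'
from h import *
import pickle
d=cam("wrist");to((0.456,0.06,0.15));print(proj(d,(0.536,0.045,.057)))
pickle.dump(d,open("v1.pkl","wb"))
E
```

```text
now [0.4572 0.0614 0.1508] t 6.7 delta tool [-0.0017  0.0007  0.0008] q6 56.6 F [ 0.6 -0.7 -0.4]
[411.69518719 129.0403184 ]
```

step_hand([
  [-7, 14, 0, 0, 0.015],
  [-7, 14, 0, 0, 0.015],
  [-7, 14, 0, 0, 0.015],
  [-7, 14, 0, 0, 0.015],
  [-7, 14, 0, 0, 0.015],
  [0, 0, 0, 0, 0.015],
  [0, 0, 0, 0, 0.015],
])

```text
time_s: 7.4
position: [0.457, -0.0165, 0.151]
tool_rot: [[0.897, 0.443, -0.001], [0.443, -0.897, 0.0], [-0.0, -0.001, -1.0]]
ft_force: [0.4, 0.8, 0.4]
grip_width: 0.0196
gripper_force: 24.8
```

```bash
python3 - <<'E'
from h import *
import pickle
d=cam("wrist");to((0.456,0.06,0.15));P=proj(d,(0.536,0.045,.057))
pickle.dump(d,open("v2.pkl","wb"))
e=pickle.load(open("v1.pkl","rb"));Q=proj(e,(0.536,0.045,.057));r=[]
for a,p in((e,Q),(d,P)):
    x,y=np.clip(p.astype(int),[80,80],[560,400]); print(p,x-80,y-80); r.append(cv2.resize(a["pixels"][y-80:y+80,x-80:x+80,::-1],None,fx=2.5,fy=2.5,interpolation=cv2.INTER_CUBIC))
cv2.imwrite("pics/cell.png",np.hstack(r))
E
```

```text
now [ 0.4569 -0.0163  0.1511] t 7.45 delta tool [ 0.033  -0.0688  0.0011] q6 46.7 F [ 0.2 -0.9 -0.5]
[411.69518719 129.0403184 ] 331 49
[287.37800308  64.07949537] 207 0
```

View pics/cell.png

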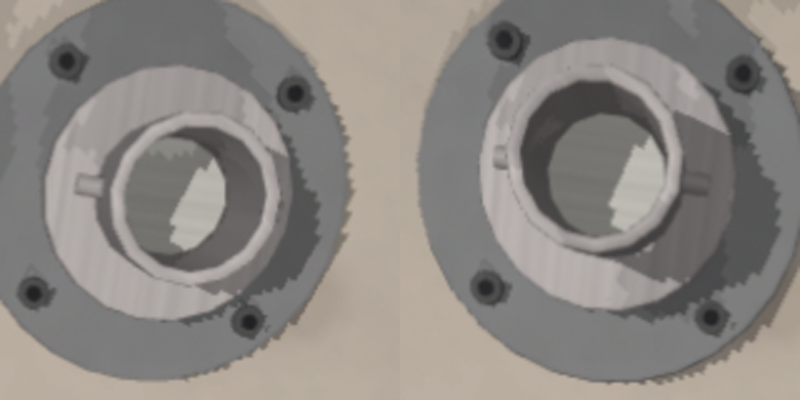

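Both wrist views show the rim clearly. Its outer ellipse centres are at full-frame (408.9,128.3) in v1 and (285.1,63.9) in v2. The pins lie roughly along image x.

```bash
python3 - <<'E'
from h import *
import pickle
a,b=[pickle.load(open(f"v{i}.pkl","rb")) for i in(1,2)]
x,r=tri([(a,(408.9,128.3)),(b,(285.1,63.9))]);print(x,r,plane(a,(408.9,128.3),.057),plane(b,(285.1,63.9),.057))
p=plane(b,(246.7,62.5),.038);q=plane(b,(325.9,73.7),.038);print((p+q)/2,np.degrees(np.arctan2(*(q-p)[[1,0]])),np.linalg.norm(p-q))
m=(plane(a,(408.9,128.3),.057)+plane(b,(285.1,63.9),.057))/2;to((m[0],m[1],.151))
E
```

```text
[0.53569203 0.04634373 0.05562298] [0.1, 0.1] [0.53565036 0.04661871 0.057     ] [0.53553765 0.04614909 0.057     ]
[0.53514148 0.04717317 0.038     ] -71.43049713103558 0.047039128977970246
now [ 0.4569 -0.0163  0.1511] t 7.45 delta tool [ 0.0983 -0.0213  0.0001] q6 46.7 F [ 0.2 -0.9 -0.5]
```

Converted, 0.02 m is 20, 0.0164 m is 16.4.

step_hand([
  [16.4, -3.6, 0, 0, 0.015],
  [16.4, -3.6, 0, 0, 0.015],
  [16.4, -3.6, 0, 0, 0.015],
  [16.4, -3.5, 0, 0, 0.015],
  [16.4, -3.5, 0, 0, 0.015],
  [16.3, -3.5, 0, 0, 0.015],
  [0, 0, 20, 0, 0.015],
  [0, 0, 10, 0, 0.015],
  [0, 0, 0, 0, 0.015],
  [0, 0, 0, 0, 0.015],
])

```text
time_s: 8.45
position: [0.5355, 0.0457, 0.1216]
tool_rot: [[0.897, 0.443, -0.0], [0.443, -0.897, 0.0], [-0.0, -0.0, -1.0]]
ft_force: [-0.3, 0.6, -0.3]
grip_width: 0.0196
gripper_force: 24.8
```

```bash
python3 - <<'E'
from h import *
d=cam("wrist");o=env.observe();to((.5356,.0464,.075))
for h in (.003,-.05): print(proj(d,o['position']+[0,0,h]))
cv2.imwrite("pics/w5.png",cv2.resize(d["pixels"][190:390,200:450,::-1],None,fx=3,fy=3,interpolation=cv2.INTER_CUBIC))
E
```

```text
now [0.5356 0.0456 0.1219] t 8.5 delta tool [ 0.0003 -0.0008  0.0469] q6 55.9 F [-0.1 -1.4  0.8]
[324.94672691 314.41750555]
[324.78096574 262.84215174]
```

View pics/w5.png

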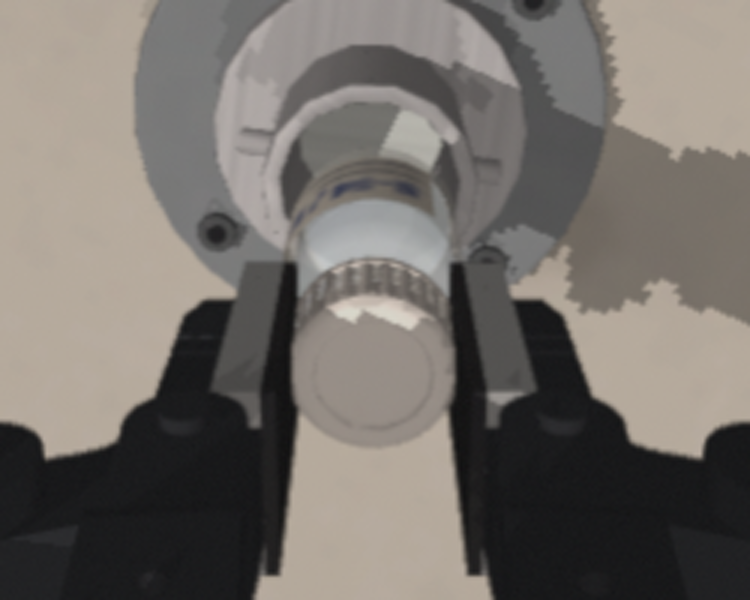

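The cap top sits at (324.3,313.4), on the tool axis, and the vial lines up with the mouth. I'll lower it and watch the force.

step_hand([
  [0, -0.7, 5, 0, 0.015],
  [0, 0, 10, 0, 0.015],
  [0, 0, 10, 0, 0.015],
  [0, 0, 10, 0, 0.015],
  [0, 0, 6, 0, 0.015],
  [0, 0, 0, 0, 0.015],
])

```text
time_s: 9.1
position: [0.5348, 0.0461, 0.0792]
tool_rot: [[0.897, 0.443, -0.002], [0.443, -0.897, 0.0], [-0.002, -0.001, -1.0]]
ft_force: [-0.5, -0.5, 0.3]
grip_width: 0.0201
gripper_force: 24.8
```

step_hand([
  [0, 0, 3, 0, 0.015],
  [0, 0, 1, 0, 0.015],
  [0, 0, 1, 0, 0.015],
  [0, 0, 0, 0, 0.015],
])

```text
time_s: 9.5
position: [0.5352, 0.0461, 0.0754]
tool_rot: [[0.897, 0.443, 0.0], [0.443, -0.897, -0.0], [0.0, 0.0, -1.0]]
ft_force: [-0.2, 0.8, -0.6]
grip_width: 0.0199
gripper_force: 24.8
```

Converted, 0.001 m is 1.

step_hand([
  [0, 0, 1, 0, 0.015],
  [0, 0, 0, 0, 0.015],
])

```text
time_s: 9.7
position: [0.5355, 0.0461, 0.0747]
tool_rot: [[0.897, 0.443, 0.001], [0.443, -0.897, -0.0], [0.001, 0.0, -1.0]]
ft_force: [0.4, -0.1, 3.4]
grip_width: 0.0201
gripper_force: 25.1
```

step_hand([
  [0, 0, 1, 0, 0.015],
  [0, 0, 0, 0, 0.015],
])

```text
time_s: 9.9
position: [0.5354, 0.0461, 0.0735]
tool_rot: [[0.897, 0.443, 0.001], [0.443, -0.897, -0.0], [0.001, 0.0, -1.0]]
ft_force: [-0.5, -0.5, 4.0]
grip_width: 0.0201
gripper_force: 25.2
```

Contact with the pan is at TCP z ≈ 0.0745. I'll ease back slightly, open gently, and rise.

Converted, -0.04 m is -40, -0.02 m is -20.

step_hand([
  [0, 0, -1, 0, 0.015],
  [0, 0, 0, 0, 0.022],
  [0, 0, 0, 0, 0.026],
  [0, 0, 0, 0, 0.032],
  [0, 0, 0, 0, 0.045],
  [0, 0, 0, 0, 0.06],
  [0, 0, 0, 0, 0.06],
  [0, 0, -10, 0, 0.06],
  [0, 0, -20, 0, 0.07],
  [0, 0, -40, 0, 0.085],
])

```text
time_s: 10.9
position: [0.5341, 0.0462, 0.1438]
tool_rot: [[0.897, 0.443, -0.005], [0.443, -0.897, 0.001], [-0.004, -0.003, -1.0]]
ft_force: [0.0, 0.1, 0.1]
grip_width: 0.0824
gripper_force: 0.0
```

step_hand([
  [0, 0, -30, 0, 0.085],
  [0, 0, -20, 0, 0.085],
  [0, 0, 0, 0, 0.085],
  [0, 0, 0, 0, 0.085],
])

```text
time_s: 11.3
position: [0.535, 0.0462, 0.1945]
tool_rot: [[0.897, 0.443, 0.0], [0.443, -0.897, -0.0], [0.0, 0.0, -1.0]]
ft_force: [0.7, 0.5, -0.6]
grip_width: 0.0845
gripper_force: 0.0
```

```bash
python3 - <<'E'
from h import *
d=cam("wrist");s=cam("scene");to((.5575,-.187,.19))
a=cv2.resize(d["pixels"][100:340,200:440,::-1],(400,400));c=proj(s,(.5356,.0464,.07)).astype(int)
b=cv2.resize(s["pixels"][c[1]-40:c[1]+40,c[0]-40:c[0]+40,::-1],(400,400),interpolation=cv2.INTER_CUBIC)
cv2.imwrite("pics/placed.png",np.hstack([a,b]))
E
```

```text
now [0.5347 0.0462 0.1934] t 11.4 delta tool [-0.0829  0.2192  0.0033] q6 56.0 F [ 0.2 -0.4 -0.2]
```

View pics/placed.png

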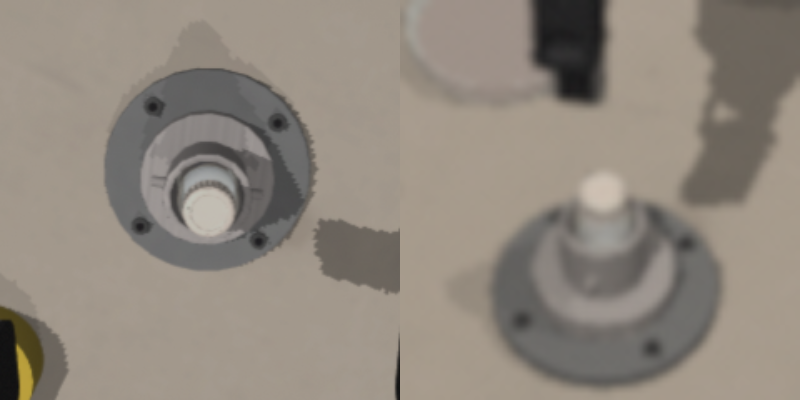

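The vial stands upright in the bore. Those were my ten views, so everything from here is numeric. On to the collar, with wrist measurements from two places.

step_hand([
  [-9.5, 25, 0, 0, 0.085],
  [-9.5, 25, 0, 0, 0.085],
  [-9.5, 25, 0, 0, 0.085],
  [-9.5, 25, 0, 0, 0.085],
  [-9.5, 25, 0, 0, 0.085],
  [0, 0, 0, 0, 0.085],
  [0, 0, 0, 0, 0.085],
])

```text
time_s: 12.1
position: [0.5476, -0.087, 0.1934]
tool_rot: [[0.897, 0.442, -0.002], [0.442, -0.897, 0.001], [-0.001, -0.002, -1.0]]
ft_force: [-1.0, 0.4, -0.2]
grip_width: 0.0853
gripper_force: 0.0
```

```bash
cat > m.py <<'E'
from h import *
import pickle,sys
d=cam("wrist");pickle.dump(d,open(sys.argv[1],"wb"));to((.5575,-.187,.11))
p=proj(d,(.5575,-.187,.052));g=cv2.cvtColor(d["pixels"],cv2.COLOR_RGB2GRAY);x,y=p.astype(int);R=22
w=g[y-R:y+R,x-R:x+R];print(p,w.min(),np.median(w))
n,l,st,c=cv2.connectedComponentsWithStats((w<(int(w.min())+int(np.median(w)))/2).astype(np.uint8))
for i in range(1,n):
    if st[i,4]>60: print(st[i],c[i]+[x-R,y-R],plane(d,c[i]+[x-R,y-R],.052))
E
python3 m.py k1.pkl
```

```text
now [ 0.5477 -0.0864  0.1936] t 12.15 delta tool [-0.0356  0.0947  0.0835] q6 42.5 F [-0.1  0.4  0.2]
[449.33553382 262.97842446] 67 118.0
[  9  13  23  21 355] [447.09577465 262.91549296] [ 0.55679456 -0.18544949  0.052     ]
```

step_hand([
  [-9.5, 25, 0, 0, 0.085],
  [-9.5, 25, 0, 0, 0.085],
  [-9, 25, 0, 0, 0.085],
  [-8, 20, 0, 0, 0.085],
  [0, 0, 0, 0, 0.085],
  [0, 0, 0, 0, 0.085],
])

```text
time_s: 12.75
position: [0.5577, -0.187, 0.194]
tool_rot: [[0.896, 0.443, -0.001], [0.443, -0.896, 0.001], [-0.0, -0.001, -1.0]]
ft_force: [-0.1, -0.1, -0.6]
grip_width: 0.0849
gripper_force: 0.0
```

```bash
python3 m.py k2.pkl
```

```text
now [ 0.5577 -0.1867  0.1942] t 12.8 delta tool [-0.0003  0.0002  0.0842] q6 33.6 F [-0.7  0.2  0.2]
[324.36874241 217.66085341] 78 177.0
[  8  11  24  23 425] [321.58352941 217.04470588] [ 0.55701521 -0.18497602  0.052     ]
```

```bash
python3 -c "
from h import *;import pickle
a,b=[pickle.load(open(f'k{i}.pkl','rb')) for i in(1,2)];print(tri([(a,(447.1,262.9)),(b,(321.6,217.0))]))"
```

```text
(array([ 0.55717726, -0.1848655 ,  0.05316823]), [0.1, 0.1])
```

step_hand([
  [0, -1.8, 20, 0, 0.085],
  [0, 0, 30, 0, 0.085],
  [0, 0, 30, 0, 0.085],
  [0, 0, 30, 0, 0.085],
  [0, 0, 20, 0, 0.085],
  [0, 0, 20, 0, 0.085],
  [0, 0, 14, 0, 0.085],
  [0, 0, 0, 0, 0.085],
  [0, 0, 0, 0, 0.075],
  [0, 0, 0, 0, 0.065],
], squeeze=80)

```text
time_s: 13.8
position: [0.5575, -0.1862, 0.0314]
tool_rot: [[0.896, 0.443, 0.002], [0.443, -0.896, -0.001], [0.001, 0.001, -1.0]]
ft_force: [0.9, 0.6, 0.0]
grip_width: 0.065
gripper_force: 0.0
```

step_hand([
  [0, 0, 0, 0, 0.05],
  [0, 0, 0, 0, 0.05],
  [0, 0, 0, 0, 0.05],
  [0, 0, 0, 0, 0.05],
])

```text
time_s: 14.2
position: [0.5575, -0.1863, 0.0323]
tool_rot: [[0.897, 0.443, 0.002], [0.443, -0.897, -0.001], [0.002, 0.002, -1.0]]
ft_force: [-2.6, 2.6, 10.5]
grip_width: 0.06
gripper_force: 86.4
```

step_hand([
  [0, 0, -10, 0, 0.05],
  [0, 0, -30, 0, 0.05],
  [5, -13, -30, 0, 0.05],
  [9.5, -25, -30, 0, 0.05],
  [9.5, -25, -25, 0, 0.05],
  [9.5, -25, 0, 0, 0.05],
  [9.5, -25, 0, 0, 0.05],
  [9.5, -25, 0, 0, 0.05],
  [0, 0, 0, 0, 0.05],
  [0, 0, 0, 0, 0.05],
])

```text
time_s: 15.2
position: [0.543, -0.0394, 0.156]
tool_rot: [[0.896, 0.444, 0.001], [0.444, -0.896, -0.001], [0.001, 0.001, -1.0]]
ft_force: [0.7, -0.2, -1.2]
grip_width: 0.06
gripper_force: 86.8
```

```bash
cat > m2.py <<'E'
from h import *
d=cam("wrist");o=env.observe();to((.5356,.0464,.12))
p=proj(d,o['position']+[0,0,.020]);g=cv2.cvtColor(d["pixels"],cv2.COLOR_RGB2GRAY);x,y=p.astype(int);R=35
w=g[y-R:y+R,x-R:x+R];print("axis px",p,w.min(),np.median(w))
n,l,st,c=cv2.connectedComponentsWithStats((w<(int(w.min())+int(np.median(w)))/2).astype(np.uint8))
for i in range(1,n):
    if st[i,4]>100:
        q=plane(d,c[i]+[x-R,y-R],o['position'][2]+.020); print(st[i],c[i]+[x-R,y-R],"offset tool",(o['tool_rot'].T@(q-o['position'])).round(4))
E
python3 m2.py
```

```text
now [ 0.5431 -0.04    0.1559] t 15.25 delta tool [ 0.0315 -0.0808  0.0358] q6 47.1 F [-0.5 -0.9 -2.4]
axis px [326.22784584 339.54983501] 74 128.0
[   7   15   53   42 1596] [324.64160401 340.80012531] offset tool [-0.0005 -0.0005 -0.02  ]
```

step_hand([
  [6.4, -16, 0, 0, 0.05],
  [6.4, -16, 0, 0, 0.05],
  [6.4, -16, 0, 0, 0.05],
  [6.4, -16, 0, 0, 0.05],
  [6.2, -16.5, 0, 0, 0.05],
  [0, 0, 15, 0, 0.05],
  [0, 0, 15, 0, 0.05],
  [0, 0, 0, 0, 0.05],
  [0, 0, 0, 0, 0.05],
])

```text
time_s: 16.15
position: [0.5362, 0.046, 0.1257]
tool_rot: [[0.897, 0.442, 0.0], [0.442, -0.897, -0.0], [0.0, 0.0, -1.0]]
ft_force: [0.6, 0.4, -2.1]
grip_width: 0.0598
gripper_force: 86.8
```

```bash
python3 m2.py
```

```text
now [0.5363 0.0461 0.126 ] t 16.2 delta tool [-0.0005 -0.0006  0.006 ] q6 56.1 F [ 0.5 -0.1 -1. ]
axis px [324.36252306 339.46967117] 73 126.0
[   9   15   53   42 1598] [324.63141427 340.80225282] offset tool [-0.0005  0.0001 -0.02  ]
```

step_hand([
  [0, -0.5, 12, 0, 0.05],
  [0, 0, 12, 0, 0.05],
  [0, 0, 8, 0, 0.05],
  [0, 0, 0, 0, 0.05],
])

```text
time_s: 16.6
position: [0.5352, 0.0471, 0.0924]
tool_rot: [[0.897, 0.443, -0.002], [0.443, -0.897, 0.0], [-0.002, -0.001, -1.0]]
ft_force: [0.1, 0.8, -1.5]
grip_width: 0.06
gripper_force: 86.8
```

step_hand([
  [0, 0, 4, 0, 0.05],
  [0, 0, 3, 0, 0.05],
  [0, 0, 0, 0, 0.05],
])

```text
time_s: 16.9
position: [0.5355, 0.0472, 0.0861]
tool_rot: [[0.897, 0.443, -0.0], [0.443, -0.897, 0.0], [-0.0, -0.0, -1.0]]
ft_force: [0.6, 0.3, -1.1]
grip_width: 0.0599
gripper_force: 86.8
```

step_hand([
  [0, 0, 3, 0, 0.05],
  [0, 0, 3, 0, 0.05],
  [0, 0, 0, 0, 0.05],
])

```text
time_s: 17.2
position: [0.5354, 0.0472, 0.08]
tool_rot: [[0.897, 0.443, -0.001], [0.443, -0.897, 0.0], [-0.001, -0.0, -1.0]]
ft_force: [0.2, -0.9, -1.5]
grip_width: 0.0603
gripper_force: 86.8
```

Entering freely: the lower end is already about 9 mm below the rim. I'll go on down to the pins.

Converted, 0.003 m is 3.

step_hand([
  [0, 0, 3, 0, 0.05],
  [0, 0, 3, 0, 0.05],
  [0, 0, 0, 0, 0.05],
])

```text
time_s: 17.5
position: [0.5354, 0.0472, 0.0739]
tool_rot: [[0.897, 0.443, -0.001], [0.443, -0.897, 0.0], [-0.001, -0.0, -1.0]]
ft_force: [-0.8, 0.5, -1.0]
grip_width: 0.0602
gripper_force: 86.8
```

step_hand([
  [0, 0, 1, 0, 0.05],
  [0, 0, 1, 0, 0.05],
  [0, 0, 0, 0, 0.05],
])

```text
time_s: 17.8
position: [0.5355, 0.0472, 0.0722]
tool_rot: [[0.897, 0.443, -0.0], [0.443, -0.897, 0.0], [-0.0, -0.0, -1.0]]
ft_force: [-0.5, -0.1, -2.3]
grip_width: 0.0603
gripper_force: 86.8
```

step_hand([
  [0, 0, 1, 0, 0.05],
  [0, 0, 1, 0, 0.05],
  [0, 0, 0, 0, 0.05],
])

```text
time_s: 18.1
position: [0.5355, 0.0472, 0.0702]
tool_rot: [[0.897, 0.443, -0.0], [0.443, -0.897, 0.0], [-0.0, -0.0, -1.0]]
ft_force: [0.1, -0.6, -2.0]
grip_width: 0.06
gripper_force: 86.8
```

step_hand([
  [0, 0, 1, 0, 0.05],
  [0, 0, 0, 0, 0.05],
])

```text
time_s: 18.3
position: [0.5355, 0.0472, 0.0692]
tool_rot: [[0.897, 0.443, -0.0], [0.443, -0.897, 0.0], [-0.0, -0.0, -1.0]]
ft_force: [0.2, -0.1, -1.3]
grip_width: 0.0601
gripper_force: 86.8
```

Converted, 0.001 m is 1.

step_hand([
  [0, 0, 1, 0, 0.05],
  [0, 0, 1, 0, 0.05],
  [0, 0, 0, 0, 0.05],
])

```text
time_s: 18.6
position: [0.5355, 0.0472, 0.0672]
tool_rot: [[0.897, 0.443, -0.0], [0.443, -0.897, 0.0], [-0.0, -0.0, -1.0]]
ft_force: [-0.8, -0.5, -3.2]
grip_width: 0.0599
gripper_force: 86.8
```

step_hand([
  [0, 0, 1, 0, 0.05],
  [0, 0, 1, 0, 0.05],
  [0, 0, 0, 0, 0.05],
])

```text
time_s: 18.9
position: [0.5357, 0.0472, 0.0655]
tool_rot: [[0.897, 0.443, 0.0], [0.443, -0.897, -0.0], [0.0, 0.0, -1.0]]
ft_force: [-0.2, 0.3, 2.1]
grip_width: 0.0597
gripper_force: 87.1
```

Contact is at TCP ≈ 0.066, so the lower end is at about 34 mm. That is where the collar's ceiling should meet the vial, so the keyways may already be aligned. I'll check the stiffness.

Converted, 0.001 m is 1.

step_hand([
  [0, 0, 1, 0, 0.05],
  [0, 0, 0, 0, 0.05],
])

```text
time_s: 19.1
position: [0.5357, 0.0472, 0.0645]
tool_rot: [[0.897, 0.443, 0.0], [0.443, -0.897, -0.0], [0.0, 0.0, -1.0]]
ft_force: [-0.4, -1.6, 2.3]
grip_width: 0.0599
gripper_force: 87.2
```

step_hand([
  [0, 0, 1, 0, 0.05],
  [0, 0, 0, 0, 0.05],
])

```text
time_s: 19.3
position: [0.5357, 0.0472, 0.0634]
tool_rot: [[0.897, 0.443, 0.0], [0.443, -0.897, -0.0], [0.0, 0.0, -1.0]]
ft_force: [0.6, 0.5, 3.0]
grip_width: 0.0602
gripper_force: 87.2
```

The force is soft and spring-like, already 9 mm below pin height, so the keyways are over the pins. I'll push it home.

Units first: shifts go in mm. So 0.001 m is 1.

step_hand([
  [0, 0, 1, 0, 0.05],
  [0, 0, 1, 0, 0.05],
  [0, 0, 1, 0, 0.05],
  [0, 0, 0, 0, 0.05],
])

```text
time_s: 19.7
position: [0.5357, 0.0472, 0.0603]
tool_rot: [[0.897, 0.443, 0.0], [0.443, -0.897, 0.0], [0.0, 0.0, -1.0]]
ft_force: [0.7, 0.7, 4.6]
grip_width: 0.0602
gripper_force: 87.4
```

step_hand([
  [0, 0, 1, 0, 0.05],
  [0, 0, 1, 0, 0.05],
  [0, 0, 1, 0, 0.05],
  [0, 0, 0, 0, 0.05],
])

```text
time_s: 20.1
position: [0.5357, 0.0472, 0.0575]
tool_rot: [[0.897, 0.443, 0.0], [0.443, -0.897, -0.0], [0.0, 0.0, -1.0]]
ft_force: [-0.9, -0.1, 6.2]
grip_width: 0.0602
gripper_force: 87.5
```

step_hand([
  [0, 0, 1, 0, 0.05],
  [0, 0, 0.5, 0, 0.05],
  [0, 0, 0, 0, 0.05],
])

```text
time_s: 20.4
position: [0.5357, 0.0472, 0.0563]
tool_rot: [[0.897, 0.443, 0.001], [0.443, -0.897, -0.0], [0.001, 0.0, -1.0]]
ft_force: [-1.1, 0.3, 8.6]
grip_width: 0.0603
gripper_force: 88.0
```

Converted, 0.0005 m is 0.5.

step_hand([
  [0, 0, 0.5, 0, 0.05],
  [0, 0, 0, 0, 0.05],
  [0, 0, 0, 0, 0.05],
])

```text
time_s: 20.7
position: [0.5357, 0.0472, 0.0563]
tool_rot: [[0.897, 0.443, 0.001], [0.443, -0.897, -0.0], [0.001, 0.001, -1.0]]
ft_force: [-3.3, -0.1, 13.5]
grip_width: 0.06
gripper_force: 88.6
```

step_hand([
  [0, 0, 0.7, 0, 0.05],
  [0, 0, 0, 0, 0.05],
  [0, 0, 0, 0, 0.05],
])

```text
time_s: 21.0
position: [0.5357, 0.0472, 0.0562]
tool_rot: [[0.896, 0.443, 0.001], [0.443, -0.896, -0.0], [0.001, 0.001, -1.0]]
ft_force: [-5.2, 0.0, 20.5]
grip_width: 0.0598
gripper_force: 89.3
```

The collar stops hard at TCP 0.0562, putting its lower end at 23.9 mm, which is the shoulder height. It's held with about 20 N, so I'm handing in.

```bash
python3 -c "
from rig import env
o=env.observe();print(o['position'],o['ft_force'],o['time_s']);print(env.close_job())"
```

```text
[0.53571634 0.04721334 0.05621148] [-5.19031595e+00  1.21592722e-02  2.05169432e+01] 21.0
the job is handed in; nothing more can be done
None
```

The job is handed in at 21.0 s: the vial stands on the pan, and the gripper holds the collar home on the shoulder with about 20 N; the keyways happened to line up with the pins, so no turn was needed.

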